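# Refit a gas hob's control knob and hold it pressed in

### The arm

A 7-joint arm with a two-finger parallel gripper is mounted at the origin on the work surface. World frame = base frame: x ahead of the robot, y to its left, z up, the work surface at z = 0. Lengths are in m, angles in rad, forces in N, time in s.
With the tool pointing down it reaches from about 0.4 to 0.85 m from the base axis. Payload 10.4 kg.
Tool frame: the origin (TCP) lies midway between the tips of the shut fingers; the grasp point (between the pads) lies 19 mm behind it (r.tcp_to_grasp is the z of the grasp point in the tool frame, in m); z points along the fingers, x is the direction in which the jaws open and shut, and the axes are right-handed (so a half turn about z gives the same grasp; the last joint's range is limited). The gripper opens to 87 mm and grips with 3 to 60 N. Pads are 19 mm wide; open, the fingers measure 117 mm over their backs; the gripper's body (75 mm by 190 mm) begins 51 mm behind the grasp point.
Start: joints at [1.259, 0.332, -0.065, 1.46, 0.022, 1.35, -0.088], TCP at [0.178, -0.599, 0.223] pointing down, gripper open.
Joint ranges: [-2.6, 2.6], [-0.5, 2.12], [-1.47, 1.34], [0.16, 2.42], [-1.27, 4.41], [0.06, 2.06], [-2.6, 2.6]. Speed limits (rad/s): [2.22, 2.22, 2.79, 2.79, 3.14, 3.14, 3.14].

### API

Orientations are given as a unit quaternion [x, y, z, w].
In Python, from bench import r, camera, close_job gives the robot as it stands. The module is installed in compiled form; this text tells all that it offers.
- The arm moves only by the shell command python3 -m crank 'ROWS' [FORCE]. ROWS is JSON, a list of rows, each an object of numbers: "x", "y", "z": the shift along the tool's x, y, z scaled (see below); "ax", "ay", "az": the turn, a rotation vector about the tool's x, y, z scaled (see below); "claw": the closure, from -1 (fully open) to 1 (shut), so that 0 is half open. A call has exactly 5 rows; each row is the pose to reach, as a shift and turn from the pose commanded when the call began, along the tool's axes at that moment; what a row does not reach only later rows make up. The controller multiplies each number of a shift by 1 m and each number of a turn by 2 rad. A row lasts 1/12 s, in which the tool goes at most 41.7 mm and 7.16 degrees, less where a joint would pass 70% of its speed; a pose out of reach is approached as far as the arm can. A call with a number of a shift or a turn outside -1 to 1 is refused whole. A call with a gripper value outside its range is refused whole. The fingers move at their own pace and stop on an object; FORCE is the grip in N (left out, the last holds). Time passes only in rows, so rows that repeat a pose let the fingers close, or fill a call up. It gives the time, the measured TCP pose, the force and the opening at its end, in the units of the state.
- r.read_state(): the state, without advancing time (a new reading comes with each control period).
- camera(name): name is "scene" or "top" or "wrist"; returns a dict with "color" (400x640x3 uint8, blue, green, red), "fx", "fy", "cx", "cy" (pixels), "eye" and "orientation" of the camera in the world. Camera axes: x right, y down, z forward; pixel columns grow to the right and rows downward; lengths in m; the calibration is good to about 2 mm. A picture is of the moment at which its call begins. There is no depth.
- close_job(): hands the job in, once; it reports no verdict.
The state is a dict: "time": time; "joint_positions": joint angles; "joint_vel": joint speeds; "joint_torque": joint torques, N m; "ee_pos": TCP position; "eef_rot": TCP orientation; "ft_force": force on the tool from outside, world axes, zero at the start; "torque": the same for the moment, N m; "width": finger opening in m.
Only numpy, scipy, OpenCV 4.12 (cv2) and the standard library are available. Lean on these libraries where they do the work, as an engineer would, in place of code of your own. Each camera call takes 0.05 s, during which the arm holds its last target. There are 200 camera calls.

### The job

The control knob of one of the two gas valves on the countertop hob has come off and stands on the bench. Pick it up, turn it so that the flat in its bore matches the flat of the bare D-shaped valve spindle, push it fully home onto the spindle, then press it down against the valve's spring right to the bottom, as you would to light the ring. Finish while still holding it pressed down; do not let it spring back up, and leave the steel beaker, the spice jar and the turner where they are.

Things in the scene. Friction and masses are not known exactly. Their poses are not given: they have to be found in the camera images.
- knob: Loose black plastic cooker knob, 70 g, upright on the bench, bore down. Origin: centre of its underside, on the bore axis; z up, x the way its pointer nose points. Round skirt 52 mm across, 8 mm high; on it a wing grip 26 mm wide (along y) from 8 to 36 mm up, see knob_top. Starts with the nose within 55 degrees of straight away from the robot.
- knob_bore (a point): Centre of the closed end of the loose knob's bore, 22 mm above the underside; axes as the knob's. The bore opens in the underside, is 22 mm deep and round, 9 mm radius, but for a flat 4.5 mm from the axis on the nose (+x) side: the nose must point the way the spindle's flat faces.
- spindle_tip (a point): Top centre of the bare upright steel spindle; x points out of its flat, z up. D-shaped: radius 8 mm, flat 3.5 mm from the axis, top 3 mm tapered. It cannot turn; its flat faces within 65 degrees of straight away from the robot. Released, the tip is 34 mm above the hob top. Play in the bore: 1 mm, 8 degrees. Home when the tip meets the bore's end, knob underside then 12 mm above the hob top.
- spindle (a joint): How far the spindle is pressed down into the valve: 0 m released, 0.007 m at the bottom stop. The spring pushes back with 4.5 N at the start and 10.8 N at the bottom. A dark bezel 56 mm across and 2 mm high surrounds its foot.
- hob: Countertop gas hob, stainless box 300 (x) by 460 mm (y), fixed. Origin: centre of its underside, on the bench; flat top 90 mm up. Two valves stand on the strip nearest the robot, at x = -102, y = +100 and -100 mm; which one is bare varies. Pan supports (up to 122 mm above the bench) begin 75 mm beyond the valves in x.
- fitted_knob_top (a point): The top centre of the wing of the other valve's knob, which is in place, 138 mm above the bench. Same knob shape; it cannot be moved and is to be left alone.
- beaker: Steel beaker, 72 mm across, 85 mm high, on the bench; bystander. Origin: centre of its underside.
- spice_jar: Amber glass jar with a steel cap, 56 mm across, 100 mm high; bystander. Origin: centre of its underside.
- turner: Kitchen turner with a wooden handle, 280 mm long, lying flat on the bench along its x; bystander. Origin: centre of its underside.
- knob_top (a point): Centre of the loose knob's top, on the axis 36 mm above the underside; axes as the knob's. The wing grip's sides are flat and parallel from x = -20 to +15 mm; it ends bluntly at x = -24 mm and tapers to a nose 8 mm wide at x = +36 mm, which overhangs the skirt and has a white line on top.

How it is judged:
On the way, in this order (a step that is already met when the one before it is completed fails the run):
1. the knob is picked up, its underside more than 30 mm above the bench (height (world z) of knob above 0.03 m), for 0.1 s.
2. the knob is fully home on the spindle, flats matched: the spindle's tip within 2.5 mm of the end of the bore (distance between knob_bore and spindle_tip below 0.0025 m and angle between the x axis of knob and the x axis of spindle_tip, either way round below 0.25 rad), for 0.1 s.
At the end, for the whole second after the job is handed in: The knob is fully home on the spindle (end of bore within 2.5 mm of the spindle's tip, flats aligned within 0.25 rad, upright within 0.15 rad) and the robot, still in contact with it (over 2 N), holds it and the spindle pressed down by more than 5 of the 7 mm, at rest, through the last second (all of step 2 and angle between knob's own z axis and vertical below 0.15 rad and value of joint spindle above 0.005 m and contact force between any of the fingers, the arm and knob above 2 N and linear speed of knob below 0.02 m/s); the arm keeps its last pose, push and grip.
It fails at once if the beaker, the spice jar or the turner is moved by more than 30 mm (distance of any of beaker, spice_jar, turner from where it was at the start of the episode above 0.03 m).
It also fails if it takes over 40 s, if anything falls off the work surface, if the arm or the gripper's body presses on something with over 40 N, if the wrist force passes 120 N, or if a joint passes its speed limit or range.

## Working session

There is one attempt and no reset: what is moved stays moved. The work goes in short steps, Python scripts to look and compute and a shell command to move; the robot and the scene stay as the last step left them, time stands still between calls to the robot, and variables do not carry over. Pictures are saved under pics/ and viewed, about 8 in all and at most 12, crops included, and the job is handed in when it is done.

```bash
mkdir -p pics; cat > h.py <<'E'
import numpy as np,cv2
from scipy.spatial.transform import Rotation as R
from bench import r,camera
def ray(c,u,v):
    d=np.array([(u-c['cx'])/c['fx'],(v-c['cy'])/c['fy'],1.]);return R.from_quat(c['orientation']).apply(d)
def onz(c,u,v,z):
    d=ray(c,u,v);e=np.array(c['eye']);return e+d*(z-e[2])/d[2]
def proj(c,p):
    q=R.from_quat(c['orientation']).inv().apply(np.array(p)-c['eye']);return [c['fx']*q[0]/q[2]+c['cx'],c['fy']*q[1]/q[2]+c['cy']]
def snap(n,f):
    import pickle
    c=camera(n);cv2.imwrite(f'pics/{f}.png',c['color']);pickle.dump(c,open(f'pics/{f}.pkl','wb'));return c
def load(f):
    import pickle
    return pickle.load(open(f'pics/{f}.pkl','rb'))
E
python3 - <<'E'
from h import *
for n in('top','scene'):
    c=snap(n,n+'0');print(n,c['eye'],R.from_quat(c['orientation']).as_matrix().round(3).tolist(),c['fx'])
print(r.read_state(),r.tcp_to_grasp)
E
```

```text
top [0.31100288 0.00297274 1.54406907] [[-0.027, -0.983, 0.181], [-1.0, 0.026, -0.008], [0.003, -0.181, -0.984]] 410.3292845636915
scene [ 1.16833897 -0.55372708  1.26155534] [[0.661, 0.617, -0.426], [0.75, -0.531, 0.394], [0.017, -0.58, -0.814]] 447.60931887550913
{'time': 0.1, 'joint_positions': array([ 1.25943662,  0.33282352, -0.06470551,  1.46084201,  0.0215602 ,
        1.34990867, -0.08851616]), 'joint_vel': array([ 1.10714829e-04, -1.06597540e-03, -4.42253766e-04, -3.07375268e-03,
       -2.63564845e-04,  1.15709334e-03, -5.18025649e-05]), 'joint_torque': array([ 1.91923471e-03, -6.24545217e+01,  2.47584481e-02, -3.90718389e+01,
       -6.14358578e-02,  3.66098236e-02, -3.22354640e-05]), 'ee_pos': array([ 0.1778917 , -0.59878862,  0.22183155]), 'eef_rot': array([ 8.01486806e-01, -5.98012110e-01, -5.21431782e-04, -3.78325108e-04]), 'ft_force': array([-0.04012181, -0.88816481,  0.50553764]), 'torque': array([-0.02043543,  0.01670193,  0.00881276]), 'width': 0.0870202738382271} -0.0187
```

View pics/top0.png

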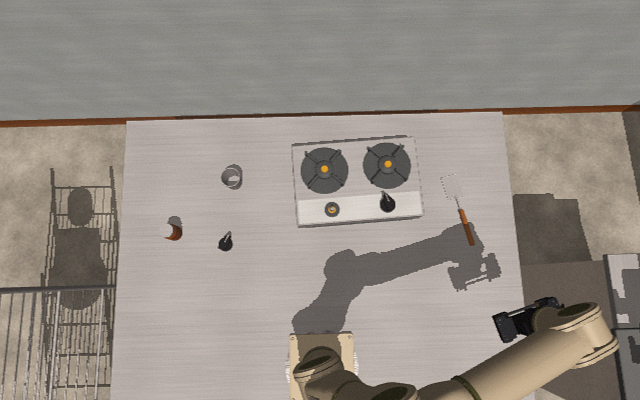

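View pics/scene0.png

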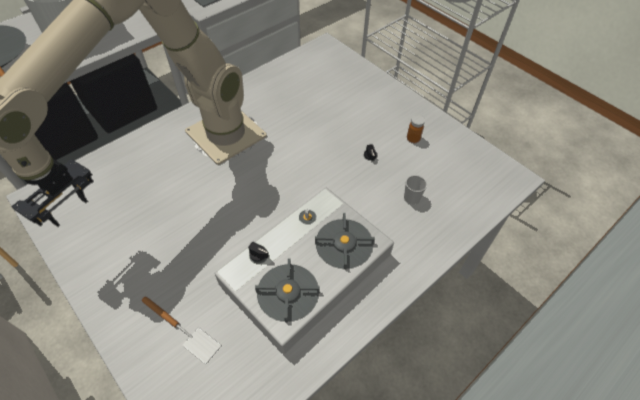

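Top view: loose knob near (225,242), nose up-right towards (231,233). The bare spindle is at (332,209), the fitted knob at (388,203), and the jar and beaker lie left of and beyond the knob.

```bash
python3 - <<'E'
from h import *
c=load('top0');s=load('scene0')
g=lambda im:cv2.cvtColor(im,cv2.COLOR_BGR2GRAY)
a=c['color'][215:265,205:250]; m=(g(a)<60).astype('uint8');M=cv2.moments(m,True);print('knob',M['m00'],M['m10']/M['m00']+205,M['m01']/M['m00']+215)
print('knob',onz(c,225.5,242,.02), onz(s,370,153,.02),'spindle',onz(c,332,209,.115),onz(s,308,215,.115),'jar',onz(c,175,228,.05),onz(s,415,130,.05),'fitted',onz(c,388,203,.13))
for p in [(292,145),(411,137),(423,216),(299,227)]: print(onz(c,*p,.09))
q=R.from_quat(r.read_state()['eef_rot']).as_matrix();print(q.round(3))
w=camera('wrist');print(q.T@(np.array(w['eye'])-r.read_state()['ee_pos']),(q.T@R.from_quat(w['orientation']).as_matrix()).round(3),w['fx'])
big=np.hstack([cv2.resize(c['color'][190:260,195:275],(400,350),interpolation=2),cv2.resize(c['color'][170:240,300:380],(400,350),interpolation=2)]);cv2.imwrite('pics/c1.png',big)
E
```

```text
knob 138.0 225.20289855072463 243.6304347826087
knob [0.45067379 0.34143791 0.02      ] [0.45210722 0.34384772 0.02      ] spindle [ 0.54846639 -0.05364866  0.115     ] [ 0.56478604 -0.05411504  0.115     ] jar [0.50400563 0.51994823 0.05      ] [0.49755563 0.53576664 0.05      ] fitted [ 0.56210947 -0.24996939  0.13      ]
[0.79627142 0.08540183 0.09      ]
[ 0.8158622  -0.35683625  0.09      ]
[ 0.51860734 -0.37987763  0.09      ]
[0.49073296 0.06503567 0.09      ]
[[ 0.285 -0.959 -0.   ]
 [-0.959 -0.285  0.001]
 [-0.001  0.    -1.   ]]
[-0.00152945 -0.0756379  -0.16210902] [[ 1.     0.    -0.001]
 [ 0.     0.962  0.274]
 [ 0.001 -0.274  0.962]] 282.78310041699126
```

View pics/c1.png

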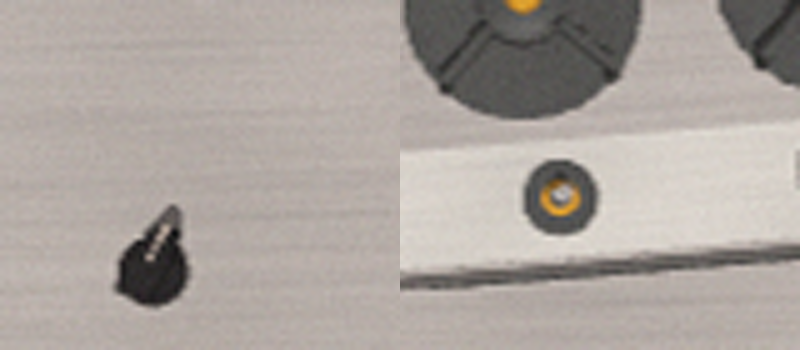

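Crop: knob skirt centre at about (225.3,244), nose at (229.5,232), so its yaw is roughly -22 deg. The spindle is at (332,208.5); its flat cannot be read from here, so I'll go and look with the wrist camera.

```bash
python3 -m crank '[{"z":-0.02,"claw":-1},{"x":-0.02,"y":-0.025,"z":-0.04,"claw":-1},{"x":-0.045,"y":-0.055,"z":-0.05,"claw":-1},{"x":-0.07,"y":-0.085,"z":-0.06,"claw":-1},{"x":-0.095,"y":-0.115,"z":-0.06,"claw":-1}]' | tail -c 400
for i in 1; do python3 -m crank '[{"x":-0.025,"y":-0.03,"claw":-1},{"x":-0.05,"y":-0.06,"claw":-1},{"x":-0.075,"y":-0.09,"claw":-1},{"x":-0.1,"y":-0.12,"claw":-1},{"x":-0.125,"y":-0.15,"claw":-1}]' >/dev/null; done
python3 -m crank '[{"x":-0.025,"y":-0.03,"claw":-1},{"x":-0.05,"y":-0.06,"claw":-1},{"x":-0.075,"y":-0.09,"claw":-1},{"x":-0.1,"y":-0.12,"claw":-1},{"x":-0.125,"y":-0.15,"claw":-1}]' >/dev/null
python3 -m crank '[{"x":-0.025,"y":-0.03,"claw":-1},{"x":-0.05,"y":-0.06,"claw":-1},{"x":-0.07,"y":-0.09,"claw":-1},{"x":-0.07,"y":-0.1,"z":0.02,"claw":-1},{"x":-0.07,"y":-0.1,"z":0.03,"claw":-1}]'
python3 - <<'E'
from h import *
c=snap('wrist','w1');s=r.read_state();print(s['time'],s['ee_pos'],s['joint_positions'].round(2),proj(c,[.553,-.054,.124]))
E
```

```text
0.2 [ 0.17793438 -0.59889394  0.22206382] [ 1.26  0.33 -0.06  1.46  0.02  1.35 -0.09] [np.float64(-573.4501309899988), np.float64(-870.4500138829366)]schema error: expected keys x, y, z, ax, ay, az, claw
schema error: expected keys x, y, z, ax, ay, az, claw
schema error: expected keys x, y, z, ax, ay, az, claw
schema error: expected keys x, y, z, ax, ay, az, claw
```

View pics/w1.png

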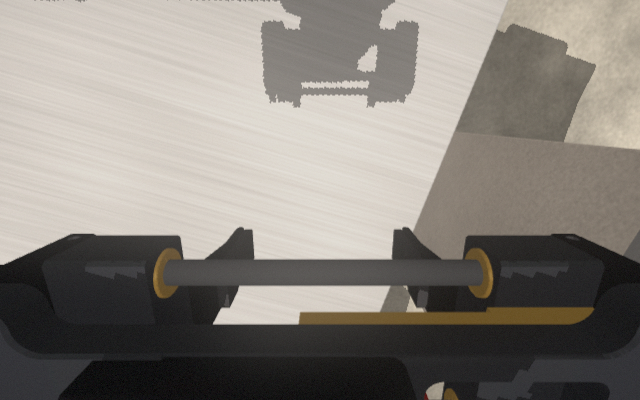

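The moves were refused because every key is required, so the arm hasn't moved. The picture shows the gripper filling rows below 230, so the target must sit on the tool's -y side.

```bash
python3 -m crank '[{"x":0,"y":0,"z":-0.02,"ax":0,"ay":0,"az":0,"claw":-1},{"x":-0.02,"y":-0.02,"z":-0.04,"ax":0,"ay":0,"az":0,"claw":-1},{"x":-0.045,"y":-0.045,"z":-0.05,"ax":0,"ay":0,"az":0,"claw":-1},{"x":-0.07,"y":-0.07,"z":-0.06,"ax":0,"ay":0,"az":0,"claw":-1},{"x":-0.095,"y":-0.095,"z":-0.06,"ax":0,"ay":0,"az":0,"claw":-1}]' | tail -c 400
python3 -m crank '[{"x":-0.025,"y":-0.025,"z":0,"ax":0,"ay":0,"az":0,"claw":-1},{"x":-0.05,"y":-0.05,"z":0,"ax":0,"ay":0,"az":0,"claw":-1},{"x":-0.075,"y":-0.075,"z":0,"ax":0,"ay":0,"az":0,"claw":-1},{"x":-0.1,"y":-0.1,"z":0,"ax":0,"ay":0,"az":0,"claw":-1},{"x":-0.125,"y":-0.125,"z":0,"ax":0,"ay":0,"az":0,"claw":-1}]' >/dev/null
python3 -m crank '[{"x":-0.025,"y":-0.025,"z":0,"ax":0,"ay":0,"az":0,"claw":-1},{"x":-0.05,"y":-0.05,"z":0,"ax":0,"ay":0,"az":0,"claw":-1},{"x":-0.075,"y":-0.075,"z":0,"ax":0,"ay":0,"az":0,"claw":-1},{"x":-0.1,"y":-0.1,"z":0,"ax":0,"ay":0,"az":0,"claw":-1},{"x":-0.125,"y":-0.125,"z":0,"ax":0,"ay":0,"az":0,"claw":-1}]' >/dev/null
python3 -m crank '[{"x":-0.025,"y":-0.025,"z":0,"ax":0,"ay":0,"az":0,"claw":-1},{"x":-0.05,"y":-0.05,"z":0,"ax":0,"ay":0,"az":0,"claw":-1},{"x":-0.07,"y":-0.08,"z":0.01,"ax":0,"ay":0,"az":0,"claw":-1},{"x":-0.07,"y":-0.085,"z":0.02,"ax":0,"ay":0,"az":0,"claw":-1},{"x":-0.07,"y":-0.085,"z":0.02,"ax":0,"ay":0,"az":0,"claw":-1}]'
python3 - <<'E'
from h import *
c=snap('wrist','w2');s=r.read_state();p=proj(c,[.553,-.054,.124]);print(s['time'],s['ee_pos'],s['joint_positions'].round(2),p)
u,v=map(int,p);u=min(max(u,70),570);v=min(max(v,60),340)
cv2.imwrite('pics/w2c.png',np.hstack([c['color'][:, :320],cv2.resize(c['color'][v-60:v+60,u-70:u+70],(466,400),interpolation=2)]) )
E
```

```text
time: 0.62
ee_pos: [0.2429, -0.4802, 0.2845]
eef_rot: [0.801, -0.598, 0.001, 0.001]
ft_force: [1.1, 0.3, 1.4]
width: 0.0867
time: 1.87
ee_pos: [0.4722, -0.0768, 0.2608]
eef_rot: [0.803, -0.596, -0.001, 0.0]
ft_force: [-0.8, -0.7, -1.4]
width: 0.0872
1.9167 [ 0.47155474 -0.07852973  0.26158164] [ 0.71  0.02 -0.64  1.74  0.01  1.38 -1.21] [np.float64(326.2209380635483), np.float64(109.52750933129313)]
```

View pics/w2c.png

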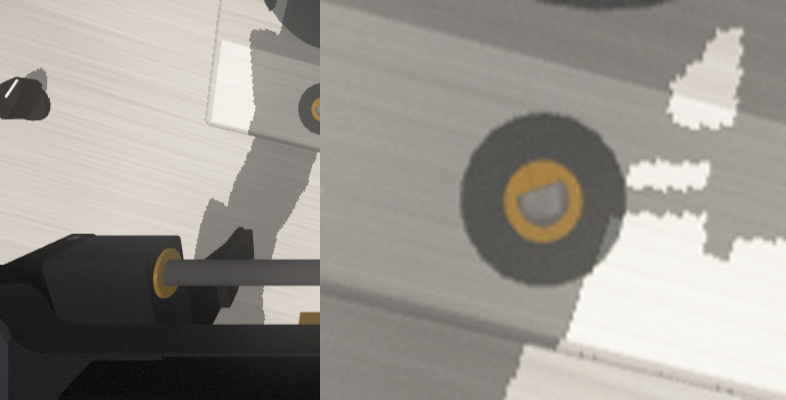

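The wrist crop shows the D spindle: centre at full-image (323,110), straight edge sloping up to the right on the far side. Measuring the edge, the bezel and the loose knob's white line (left edge, (10,90)).

```bash
python3 - <<'E'
from h import *
c=load('w2');im=c['color'];print('eye',c['eye'])
x0,y0=296,80;a=cv2.resize(im[y0:140,x0:356],None,fx=8,fy=8,interpolation=2)
hsv=cv2.cvtColor(a,cv2.COLOR_BGR2HSV)
P=lambda q:((q[0]+.5)/8-.5+x0,(q[1]+.5)/8-.5+y0)
br=((hsv[...,1]>110)).astype('uint8')
ct=max(cv2.findContours(br,0,1)[0],key=cv2.contourArea);(cx,cy),rad=cv2.minEnclosingCircle(ct)
print('brass',P((cx,cy)),rad/8)
disk=np.zeros_like(br);cv2.circle(disk,(int(cx),int(cy)),int(rad-8),1,-1)
g=((hsv[...,1]<=110)&(disk>0)).astype('uint8')
n,l,st,ce=cv2.connectedComponentsWithStats(g);k=1+st[1:,4].argmax();ct=max(cv2.findContours((l==k).astype('uint8'),0,1)[0],key=cv2.contourArea)[:,0]
print('grey area',st[k],P(ce[k]))
W=np.array([onz(c,*P(q),.123) for q in ct])[:,:2]
# flat: longest straight run -> robust line by extreme support directions
best=None
for i in range(0,len(W),2):
  for j in range(i+4,len(W),2):
    d=W[j]-W[i];L=np.linalg.norm(d)
    if L<.006: continue
    nn=np.array([-d[1],d[0]])/L;e=np.abs((W-W[i])@nn);s=(e<.0004).sum()
    if best is None or s>best[0]: best=(s,i,j,nn)
s,i,j,nn=best;I=np.abs((W-W[i])@nn)<.0004
vx,vy,px,py=cv2.fitLine(W[I].astype('f4'),2,0,.01,.01).ravel()
ang=np.degrees(np.arctan2(vx,-vy));ang=(ang+90)%180-90
n_=np.array([np.cos(np.radians(ang)),np.sin(np.radians(ang))])
round_=W[~I&(np.abs((W-W[i])@nn)>.0015)];A=np.c_[2*round_,np.ones(len(round_))];x=np.linalg.lstsq(A,(round_**2).sum(1),rcond=None)[0]
print('flat yaw',ang,s,len(W),'circle ctr',x[:2],'R',np.sqrt(x[2]+x[:2]@x[:2]),'flat dist',(np.array([px,py])-x[:2])@n_)
print('brass ctr z=.10',onz(c,*P((cx,cy)),.10))
gg=cv2.cvtColor(im,cv2.COLOR_BGR2GRAY)
# knob
k=im[60:135,0:60];m=cv2.cvtColor(k,cv2.COLOR_BGR2GRAY);cv2.imwrite('pics/k2.png',np.hstack([cv2.resize(k,(480,600),interpolation=2),cv2.cvtColor(cv2.resize(l.astype('uint8')*100,(300,600)),8)]))
wl=(gg[60:135,0:60]>150)
E
```

```text
eye [ 0.54450054 -0.05375932  0.42282878]
brass (322.5, 108.91730690002441) 12.22998046875
grey area [  151   181   130   118 10674] (np.float64(323.06857785272626), np.float64(109.75519955030916))
flat yaw 36.565666 113 348 circle ctr [ 0.55301943 -0.05016946] R 0.008015507068575721 flat dist 0.003812790295463885
brass ctr z=.10 [ 0.55312054 -0.04995794  0.1       ]
```

View pics/k2.png

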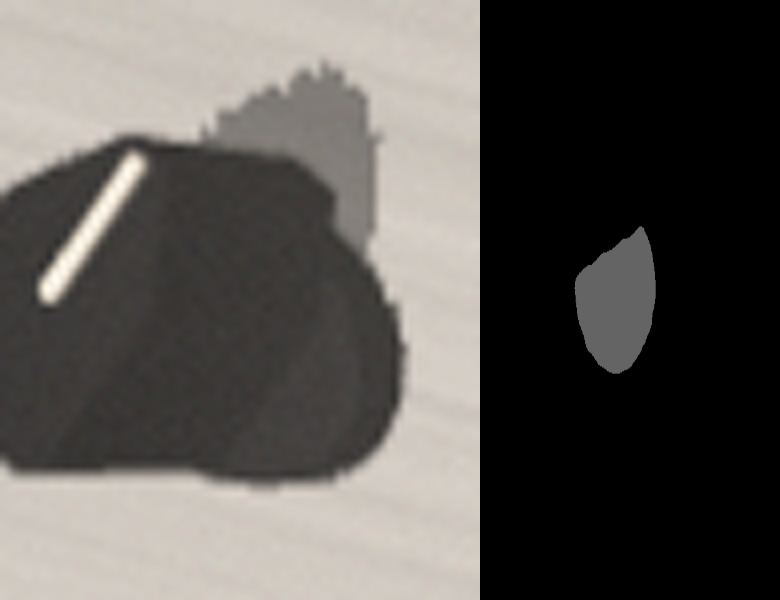

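Knob crop: white line from (50,295) to (135,160), i.e. full image (6,97) to (16.5,80).

```bash
python3 - <<'E'
from h import *
c=load('w2');a=onz(c,50/8,60+295/8,.036);b=onz(c,135/8,60+160/8,.036);d=b-a
print(a,b,np.degrees(np.arctan2(d[1],d[0])),np.linalg.norm(d))
s=r.read_state();q=R.from_quat(s['eef_rot']).as_matrix();print(np.degrees(np.arctan2(q[1,0],q[0,0])))
u=d/np.linalg.norm(d);print('ctr if line ends at 34mm',b-.034*u)
E
```

```text
[0.45105915 0.34677713 0.036     ] [0.47617867 0.33361036 0.036     ] -27.661955504062878 0.0283611310292931
-73.36666906390639
ctr if line ends at 34mm [0.4460648  0.34939499 0.036     ]
```

Knob yaw about -28 deg, centre about (0.447,0.346). I'll translate so the knob sits 80 mm on the tool's -y side, turn the jaws and look from closer.

```bash
python3 -m crank '[{"x":-0.02,"y":-0.002,"z":0,"ax":0,"ay":0,"az":0,"claw":-1},{"x":-0.05,"y":-0.005,"z":0,"ax":0,"ay":0,"az":0,"claw":-1},{"x":-0.085,"y":-0.007,"z":0,"ax":0,"ay":0,"az":0,"claw":-1},{"x":-0.12,"y":-0.01,"z":0,"ax":0,"ay":0,"az":0,"claw":-1},{"x":-0.155,"y":-0.013,"z":0,"ax":0,"ay":0,"az":0,"claw":-1}]' >/dev/null
python3 -m crank '[{"x":-0.035,"y":-0.003,"z":0,"ax":0,"ay":0,"az":0,"claw":-1},{"x":-0.07,"y":-0.006,"z":0,"ax":0,"ay":0,"az":0,"claw":-1},{"x":-0.105,"y":-0.009,"z":0,"ax":0,"ay":0,"az":0,"claw":-1},{"x":-0.14,"y":-0.012,"z":0,"ax":0,"ay":0,"az":0,"claw":-1},{"x":-0.175,"y":-0.015,"z":0,"ax":0,"ay":0,"az":0,"claw":-1}]' >/dev/null
python3 -m crank '[{"x":-0.035,"y":-0.003,"z":0,"ax":0,"ay":0,"az":0.05,"claw":-1},{"x":-0.07,"y":-0.006,"z":0,"ax":0,"ay":0,"az":0.1,"claw":-1},{"x":-0.105,"y":-0.009,"z":0.01,"ax":0,"ay":0,"az":0.16,"claw":-1},{"x":-0.13,"y":-0.01,"z":0.02,"ax":0,"ay":0,"az":0.22,"claw":-1},{"x":-0.14,"y":-0.012,"z":0.03,"ax":0,"ay":0,"az":0.28,"claw":-1}]' >/dev/null
python3 -m crank '[{"x":0,"y":0,"z":0.02,"ax":0,"ay":0,"az":0.06,"claw":-1},{"x":0,"y":0,"z":0.04,"ax":0,"ay":0,"az":0.107,"claw":-1},{"x":0,"y":0,"z":0.05,"ax":0,"ay":0,"az":0.107,"claw":-1},{"x":0,"y":0,"z":0.05,"ax":0,"ay":0,"az":0.107,"claw":-1},{"x":0,"y":0,"z":0.05,"ax":0,"ay":0,"az":0.107,"claw":-1}]'
python3 - <<'E'
from h import *
c=snap('wrist','w3');s=r.read_state();p=proj(c,[.447,.346,.03]);print(s['time'],s['ee_pos'],s['joint_positions'].round(2),p)
q=R.from_quat(s['eef_rot']).as_matrix();print(np.degrees(np.arctan2(q[1,0],q[0,0])))
u,v=map(int,p);v=max(v,65)
cv2.imwrite('pics/w3c.png',cv2.resize(c['color'][v-65:v+65,u-80:u+80],(800,650),interpolation=2)[:600])
E
```

```text
time: 3.58
ee_pos: [0.3831, 0.3463, 0.2026]
eef_rot: [-0.643, 0.766, -0.004, -0.016]
ft_force: [0.2, -0.2, -0.1]
width: 0.0869
3.6333 [0.38275823 0.3463929  0.20176277] [-0.75  0.14 -0.08  1.74  0.02  1.29 -2.59] [np.float64(310.3543813468947), np.float64(127.0324661995968)]
-100.03533055374776
```

View pics/w3c.png

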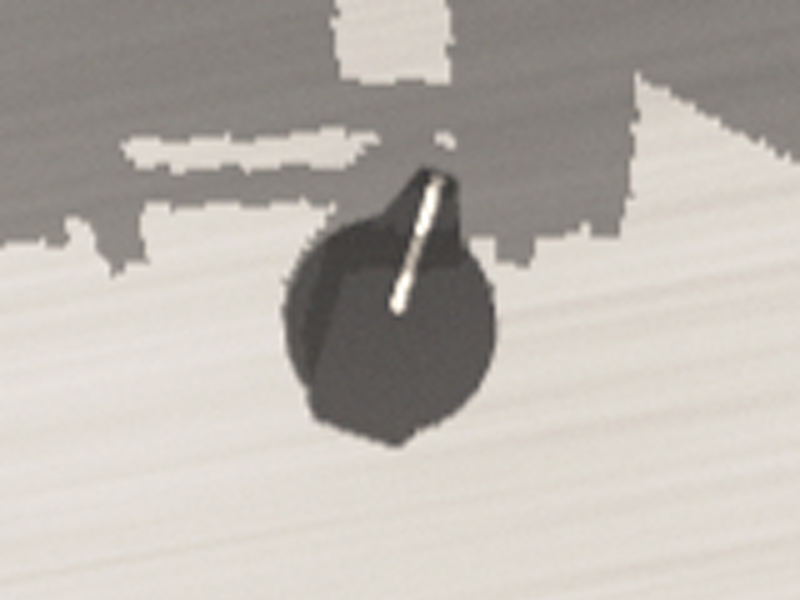

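Knob seen whole: skirt centre near crop (390,330), line from (398,305) to (437,182). Joint 7 is at its limit here (yaw only -100 deg), so I'll use the half-turn grasp at yaw about +62 deg. Measuring first.

```bash
python3 - <<'E'
from h import *
c=load('w3');u0,v0=230,62
P=lambda x,y:((x+.5)/5-.5+u0,(y+.5)/5-.5+v0)
a=onz(c,*P(398,303),.036);b=onz(c,*P(437,182),.036);d=b-a;yaw=np.arctan2(d[1],d[0]);print('line',a,b,np.degrees(yaw),np.linalg.norm(d))
im=cv2.resize(c['color'][62:192,230:390],(800,650),interpolation=2);g=cv2.cvtColor(im,cv2.COLOR_BGR2GRAY)
m=(g<100).astype('uint8');ct=max(cv2.findContours(m,0,1)[0],key=cv2.contourArea)[:,0]
W=np.array([onz(c,*P(*q),.006) for q in ct])[:,:2]
# skirt arcs: fit circle R=26 mm robustly
from scipy.optimize import least_squares
w=least_squares(lambda x:np.hypot(*(W-x).T)-.026,[.447,.346],loss='cauchy',f_scale=.0005);print('skirt ctr',w.x,'inliers',(abs(np.hypot(*(W-w.x).T)-.026)<.001).mean())
n=np.array([-np.sin(yaw),np.cos(yaw)]);print('lateral offset of line from ctr',(a[:2]-w.x)@n,'line start ahead',(a[:2]-w.x)@[np.cos(yaw),np.sin(yaw)])
E
python3 -m crank '[{"x":0,"y":0,"z":0,"ax":0,"ay":0,"az":-0.06,"claw":-1},{"x":0,"y":0,"z":0,"ax":0,"ay":0,"az":-0.12,"claw":-1},{"x":0,"y":0,"z":0,"ax":0,"ay":0,"az":-0.18,"claw":-1},{"x":0,"y":0,"z":0,"ax":0,"ay":0,"az":-0.24,"claw":-1},{"x":0,"y":0,"z":0,"ax":0,"ay":0,"az":-0.3,"claw":-1}]'
```

```text
line [0.45260869 0.34617325 0.036     ] [0.47620137 0.33301072 0.036     ] -29.157453975136956 0.027016049718049703
skirt ctr [0.44636883 0.35017068] inliers 0.3975782038345106
lateral offset of line from ctr -0.00045076779937107143 line start ahead 0.007396760160234606
time: 4.05
ee_pos: [0.383, 0.3469, 0.2033]
eef_rot: [0.843, -0.538, -0.0, 0.016]
ft_force: [0.5, 0.2, 0.3]
width: 0.0871
```

```bash
python3 -m crank '[{"x":0,"y":0,"z":0,"ax":0,"ay":0,"az":-0.062,"claw":-1},{"x":0,"y":0,"z":0,"ax":0,"ay":0,"az":-0.124,"claw":-1},{"x":0,"y":0,"z":0,"ax":0,"ay":0,"az":-0.186,"claw":-1},{"x":0,"y":0,"z":0,"ax":0,"ay":0,"az":-0.248,"claw":-1},{"x":0,"y":0,"z":0,"ax":0,"ay":0,"az":-0.31,"claw":-1}]' >/dev/null
python3 -m crank '[{"x":0,"y":0,"z":0,"ax":0,"ay":0,"az":-0.062,"claw":-1},{"x":0,"y":0,"z":0,"ax":0,"ay":0,"az":-0.124,"claw":-1},{"x":0,"y":0,"z":0,"ax":0,"ay":0,"az":-0.186,"claw":-1},{"x":0,"y":0,"z":0,"ax":0,"ay":0,"az":-0.248,"claw":-1},{"x":0,"y":0,"z":0,"ax":0,"ay":0,"az":-0.31,"claw":-1}]' >/dev/null
python3 -m crank '[{"x":0,"y":0,"z":0,"ax":0,"ay":0,"az":-0.062,"claw":-1},{"x":0,"y":0,"z":0,"ax":0,"ay":0,"az":-0.124,"claw":-1},{"x":0,"y":0,"z":0,"ax":0,"ay":0,"az":-0.186,"claw":-1},{"x":0,"y":0,"z":0,"ax":0,"ay":0,"az":-0.248,"claw":-1},{"x":0,"y":0,"z":0,"ax":0,"ay":0,"az":-0.31,"claw":-1}]' >/dev/null
python3 -m crank '[{"x":0,"y":0,"z":0,"ax":0,"ay":0,"az":-0.062,"claw":-1},{"x":0,"y":0,"z":0,"ax":0,"ay":0,"az":-0.124,"claw":-1},{"x":0,"y":0,"z":0,"ax":0,"ay":0,"az":-0.16,"claw":-1},{"x":0,"y":0,"z":0,"ax":0,"ay":0,"az":-0.16,"claw":-1},{"x":0,"y":0,"z":0,"ax":0,"ay":0,"az":-0.16,"claw":-1}]' >/dev/null
cat > goal.py <<'E'
import sys
from h import *
# goal x y z yaw(deg), pointing down -> shift & scaled turn in tool axes from measured pose
x,y,z,yaw=map(float,sys.argv[1:5]);s=r.read_state();Q=R.from_quat(s['eef_rot'])
t=np.radians(yaw);G=R.from_matrix(np.array([[np.cos(t),np.sin(t),0],[np.sin(t),-np.cos(t),0],[0,0,-1]]))
q=Q.as_matrix();print('t',s['time'].__round__(2),'pos',s['ee_pos'].round(4),'yaw',np.degrees(np.arctan2(q[1,0],q[0,0])).round(2),'zaxis',q[:,2].round(4),'j7',s['joint_positions'][6].round(2),'ft',s['ft_force'].round(1),'w',s['width'].__round__(4))
print('shift',Q.inv().apply(np.array([x,y,z])-s['ee_pos']).round(4),'turn',((Q.inv()*G).as_rotvec()/2).round(4))
E
python3 goal.py 0.4464 0.350 0.1 61.5
```

```text
t 5.72 pos [0.3829 0.3471 0.203 ] yaw 59.26 zaxis [-0.0177 -0.0264 -0.9995] j7 0.17 ft [ 0.3  0.9 -0.9] w 0.0872
shift [0.0382 0.0533 0.1018] turn [-0.0012  0.0159 -0.0196]
```

```bash
python3 -m crank '[{"x":0.01,"y":0.015,"z":0.02,"ax":0,"ay":0.004,"az":-0.005,"claw":-1},{"x":0.02,"y":0.03,"z":0.045,"ax":-0.001,"ay":0.01,"az":-0.01,"claw":-1},{"x":0.03,"y":0.045,"z":0.075,"ax":-0.001,"ay":0.016,"az":-0.02,"claw":-1},{"x":0.038,"y":0.053,"z":0.102,"ax":-0.001,"ay":0.016,"az":-0.02,"claw":-1},{"x":0.038,"y":0.053,"z":0.102,"ax":-0.001,"ay":0.016,"az":-0.02,"claw":-1}]' >/dev/null
python3 goal.py 0.4464 0.350 0.011 61.5
```

```text
t 6.13 pos [0.4451 0.3478 0.094 ] yaw 61.47 zaxis [-0.0061 -0.0048 -1.    ] j7 0.26 ft [-1.9 -0.7 -1. ] w 0.0872
shift [0.0031 0.0004 0.083 ] turn [-0.0016  0.0036 -0.0003]
```

```bash
python3 -m crank '[{"x":0.002,"y":0,"z":0.02,"ax":-0.001,"ay":0.003,"az":0,"claw":-1},{"x":0.002,"y":0,"z":0.045,"ax":-0.001,"ay":0.003,"az":0,"claw":-1},{"x":0.002,"y":0,"z":0.065,"ax":-0.001,"ay":0.003,"az":0,"claw":-1},{"x":0.002,"y":0,"z":0.076,"ax":-0.001,"ay":0.003,"az":0,"claw":-1},{"x":0.002,"y":0,"z":0.076,"ax":-0.001,"ay":0.003,"az":0,"claw":-1}]' >/dev/null
python3 -m crank '[{"x":0,"y":0,"z":0,"ax":0,"ay":0,"az":0,"claw":-1},{"x":0,"y":0,"z":0,"ax":0,"ay":0,"az":0,"claw":-1},{"x":0,"y":0,"z":0,"ax":0,"ay":0,"az":0,"claw":-1},{"x":0,"y":0,"z":0,"ax":0,"ay":0,"az":0,"claw":-1},{"x":0,"y":0,"z":0,"ax":0,"ay":0,"az":0,"claw":-1}]' >/dev/null
python3 goal.py 0.4464 0.350 0.011 61.5
```

```text
t 6.97 pos [0.4464 0.3532 0.024 ] yaw 61.78 zaxis [ 0.0049  0.0053 -1.    ] j7 0.24 ft [-0.6 -0.1 -0. ] w 0.087
shift [-0.003   0.0015  0.013 ] turn [ 0.0009 -0.0035  0.0024]
```

```bash
python3 -m crank '[{"x":-0.002,"y":0.001,"z":0.007,"ax":0.001,"ay":-0.003,"az":0.001,"claw":-1},{"x":-0.002,"y":0.001,"z":0.013,"ax":0.001,"ay":-0.003,"az":0.001,"claw":-1},{"x":-0.002,"y":0.001,"z":0.013,"ax":0.001,"ay":-0.003,"az":0.001,"claw":-1},{"x":-0.002,"y":0.001,"z":0.013,"ax":0.001,"ay":-0.003,"az":0.001,"claw":0},{"x":-0.002,"y":0.001,"z":0.013,"ax":0.001,"ay":-0.003,"az":0.001,"claw":0.3}]' 40
python3 -m crank '[{"x":0,"y":0,"z":0,"ax":0,"ay":0,"az":0,"claw":1},{"x":0,"y":0,"z":0,"ax":0,"ay":0,"az":0,"claw":1},{"x":0,"y":0,"z":0,"ax":0,"ay":0,"az":0,"claw":1},{"x":0,"y":0,"z":0,"ax":0,"ay":0,"az":0,"claw":1},{"x":0,"y":0,"z":0,"ax":0,"ay":0,"az":0,"claw":1}]' 55
python3 -m crank '[{"x":0,"y":0,"z":0,"ax":0,"ay":0,"az":0,"claw":1},{"x":0,"y":0,"z":0,"ax":0,"ay":0,"az":0,"claw":1},{"x":0,"y":0,"z":0,"ax":0,"ay":0,"az":0,"claw":1},{"x":0,"y":0,"z":0,"ax":0,"ay":0,"az":0,"claw":1},{"x":0,"y":0,"z":0,"ax":0,"ay":0,"az":0,"claw":1}]' 55
python3 goal.py 0.4464 0.350 0.2 61.5
```

```text
time: 7.38
ee_pos: [0.4459, 0.3507, 0.0099]
eef_rot: [0.859, 0.513, -0.0, -0.0]
ft_force: [-0.6, 0.4, -0.6]
width: 0.0801
time: 7.8
ee_pos: [0.4461, 0.3508, 0.0102]
eef_rot: [0.859, 0.513, -0.0, -0.0]
ft_force: [-0.2, 1.6, 0.2]
width: 0.0484
time: 8.22
ee_pos: [0.4461, 0.3507, 0.0101]
eef_rot: [0.859, 0.513, -0.0, -0.0]
ft_force: [-0.6, -1.2, 0.7]
width: 0.0251
t 8.22 pos [0.4461 0.3507 0.0101] yaw 61.67 zaxis [-7.e-04  1.e-04 -1.e+00] j7 0.23 ft [-0.6 -1.2  0.7] w 0.0251
shift [-0.0005  0.0005 -0.1899] turn [-0.0003  0.0001  0.0015]
```

```bash
python3 -m crank '[{"x":0,"y":0,"z":-0.025,"ax":0,"ay":0,"az":0,"claw":1},{"x":0,"y":0,"z":-0.06,"ax":0,"ay":0,"az":0,"claw":1},{"x":0,"y":0,"z":-0.1,"ax":0,"ay":0,"az":0,"claw":1},{"x":0,"y":0,"z":-0.14,"ax":0,"ay":0,"az":0,"claw":1},{"x":0,"y":0,"z":-0.18,"ax":0,"ay":0,"az":0,"claw":1}]'
python3 -m crank '[{"x":-0.02,"y":0.019,"z":-0.02,"ax":0,"ay":0,"az":0,"claw":1},{"x":-0.045,"y":0.042,"z":-0.02,"ax":0,"ay":0,"az":0,"claw":1},{"x":-0.07,"y":0.066,"z":-0.02,"ax":0,"ay":0,"az":0,"claw":1},{"x":-0.095,"y":0.09,"z":-0.02,"ax":0,"ay":0,"az":0,"claw":1},{"x":-0.12,"y":0.113,"z":-0.02,"ax":0,"ay":0,"az":0,"claw":1}]' >/dev/null
python3 -m crank '[{"x":-0.025,"y":0.024,"z":0,"ax":0,"ay":0,"az":0,"claw":1},{"x":-0.05,"y":0.047,"z":0,"ax":0,"ay":0,"az":0,"claw":1},{"x":-0.075,"y":0.07,"z":0,"ax":0,"ay":0,"az":0,"claw":1},{"x":-0.1,"y":0.094,"z":0,"ax":0,"ay":0,"az":0,"claw":1},{"x":-0.125,"y":0.118,"z":0,"ax":0,"ay":0,"az":0,"claw":1}]' >/dev/null
python3 -m crank '[{"x":-0.02,"y":0.018,"z":0,"ax":0,"ay":0,"az":-0.06,"claw":1},{"x":-0.04,"y":0.036,"z":0,"ax":0,"ay":0,"az":-0.12,"claw":1},{"x":-0.057,"y":0.053,"z":0,"ax":0,"ay":0,"az":-0.18,"claw":1},{"x":-0.057,"y":0.053,"z":0,"ax":0,"ay":0,"az":-0.24,"claw":1},{"x":-0.057,"y":0.053,"z":0,"ax":0,"ay":0,"az":-0.3,"claw":1}]' >/dev/null
python3 -m crank '[{"x":0,"y":0,"z":0,"ax":0,"ay":0,"az":-0.06,"claw":1},{"x":0,"y":0,"z":0,"ax":0,"ay":0,"az":-0.12,"claw":1},{"x":0,"y":0,"z":0,"ax":0,"ay":0,"az":-0.18,"claw":1},{"x":0,"y":0,"z":0,"ax":0,"ay":0,"az":-0.24,"claw":1},{"x":0,"y":0,"z":0,"ax":0,"ay":0,"az":-0.266,"claw":1}]'
python3 goal.py 0.553 -0.050 0.2 126.6
python3 - <<'E'
from h import *
c=snap('wrist','w4');s=snap('scene','s4')
p=proj(s,[.553,-.05,.15]);u,v=map(int,p)
cv2.imwrite('pics/m4.png',np.hstack([cv2.resize(c['color'][150:400,120:520],(480,300)),cv2.resize(s['color'][v-50:v+50,u-53:u+53],(318,300),interpolation=2)]))
E
```

```text
time: 8.63
ee_pos: [0.4457, 0.3505, 0.1919]
eef_rot: [0.859, 0.513, -0.0, -0.0]
ft_force: [1.7, 1.4, -0.4]
width: 0.0257
time: 10.3
ee_pos: [0.5528, -0.0498, 0.2098]
eef_rot: [0.447, 0.895, -0.0, -0.0]
ft_force: [0.3, -0.1, -0.2]
width: 0.0256
t 10.3 pos [ 0.5528 -0.0498  0.2098] yaw 126.94 zaxis [-1.e-03  2.e-04 -1.e+00] j7 2.22 ft [ 0.3 -0.1 -0.2] w 0.0256
shift [-0.0003  0.0001  0.0098] turn [-0.0003 -0.0004  0.003 ]
```

View pics/m4.png

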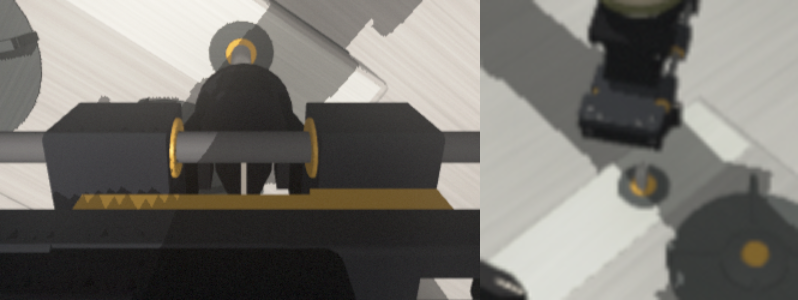

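Wrist view: knob held square, line central (u≈322), skirt front edge at v≈202, bezel in view beyond it. I'll check the skirt edge and bezel centre numerically from this same view.

```bash
python3 - <<'E'
from h import *
from scipy.optimize import least_squares
c=load('w4');im=c['color'];st=r.read_state();Q=R.from_quat(st['eef_rot'])
g=cv2.cvtColor(cv2.GaussianBlur(im,(3,3),0),cv2.COLOR_BGR2GRAY).astype(float)
# bezel: radial edge search from prior centre
for src,nm in ((load('w2'),'w2'),(c,'w4')):
  gg=cv2.cvtColor(cv2.GaussianBlur(src['color'],(3,3),0),cv2.COLOR_BGR2GRAY).astype(float)
  pts=[]
  for t in np.radians(np.arange(0,360,4)):
    rr=np.arange(.0235,.0325,.0002);px=np.array([proj(src,[.553+q*np.cos(t),-.05+q*np.sin(t),.092]) for q in rr])
    if nm=='w4' and px[:,1].max()>197: continue
    v=cv2.remap(gg.astype('f4'),px[:,0].astype('f4')[None],px[:,1].astype('f4')[None],1)[0]
    d=np.gradient(v);k=d.argmax()
    if d[k]>1: pts.append([.553+rr[k]*np.cos(t),-.05+rr[k]*np.sin(t)])
  W=np.array(pts);f=least_squares(lambda x:np.hypot(*(W-x).T)-.028,[.553,-.05],loss='cauchy',f_scale=.0004);print(nm,'bezel',f.x.round(4),len(W),(abs(f.fun)<.001).mean().round(2))
# skirt rim
m=(g<62)
for u in range(296,346,7): 
  col=g[185:235,u];print(u,col[::2].astype(int)[:14])
z=st['ee_pos'][2]-.0101
for v in (202,203,204): print(v,Q.inv().apply(onz(c,320,v,z)-st['ee_pos']).round(4))
E
```

```text
w2 bezel [ 0.5532 -0.0501] 90 0.97
w4 bezel [ 0.5535 -0.0499] 48 1.0
296 [138 131 125 124 123 123 123 125 136 156 193 218 227 198]
303 [125 125 123 122 122 122 120 121 119 118 106  80  65  66]
310 [127 151 183 198 200 192 151 127 112  88  68  64  64  61]
317 [200 171 121 114 114 117 126 132 130  92  60  60  58  56]
324 [131 125 112 110 110 112 120 128 125  73  58  58  55  54]
331 [ 90 106 125 129 130 129 128 124 108  76  54  56  55  53]
338 [85 84 84 83 82 81 80 82 81 80 69 53 50 50]
345 [ 88  84  83  81  82  80  79  81  82  96 120 134  90  50]
202 [-0.0005 -0.023   0.0101]
203 [-0.0005 -0.0223  0.0101]
204 [-0.0005 -0.0216  0.0101]
```

```bash
python3 - <<'E'
from h import *
from scipy.optimize import least_squares
c=load('w4');st=r.read_state();Q=R.from_quat(st['eef_rot']);p0=st['ee_pos']
g=cv2.cvtColor(cv2.GaussianBlur(c['color'],(3,3),0),cv2.COLOR_BGR2GRAY).astype('f4')
for dz in (.0101,.0065,.0021):
  for cy in (0,.003):
    pts=[]
    for t in np.radians(np.arange(-150,-29,3)):
      rr=np.arange(.019,.032,.0002);px=np.array([proj(c,p0+Q.apply([q*np.cos(t),cy+q*np.sin(t),dz])) for q in rr],'f4')
      if px[:,1].max()>232: continue
      v=cv2.remap(g,px[None,:,0],px[None,:,1],1)[0];d=np.gradient(v);ok=np.where((v[:-3]<75)&(v[3:]>=75))[0]
      if len(ok): pts.append([rr[ok[0]+1]*np.cos(t),cy+rr[ok[0]+1]*np.sin(t)])
    W=np.array(pts)
    f=least_squares(lambda x:np.hypot(*(W-x).T)-.026,[0,0],loss='cauchy',f_scale=.0005)
    f3=least_squares(lambda x:np.hypot(*(W-x[:2]).T)-x[2],[0,0,.026],loss='cauchy',f_scale=.0005)
    print(dz,cy,len(W),'ctr',f.x.round(4),'free R',f3.x.round(4))
a=cv2.resize(c['color'][190:320,255:385],(600,600),interpolation=2);cv2.imwrite('pics/k4.png',cv2.convertScaleAbs(a,alpha=1.8,beta=20))
E
```

```text
0.0101 0 41 ctr [0.0019 0.004 ] free R [0.0017 0.002  0.0243]
0.0101 0.003 41 ctr [0.0018 0.004 ] free R [0.0016 0.0023 0.0245]
0.0065 0 41 ctr [0.002  0.0029] free R [0.0016 0.0005 0.0239]
0.0065 0.003 41 ctr [0.002 0.003] free R [0.0016 0.0009 0.0242]
0.0021 0 41 ctr [0.0025 0.0015] free R [ 0.0016 -0.0011  0.0235]
0.0021 0.003 41 ctr [0.0025 0.0016] free R [ 0.0016 -0.0011  0.0235]
```

View pics/k4.png

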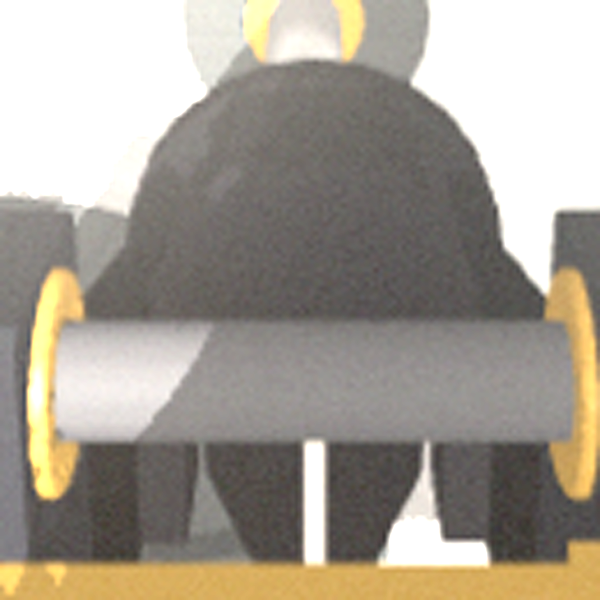

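Close view: skirt rim top at (315,60), wing taper corners at about (207,480) and (420,480), taper reaching (245,560) and (385,560). The taper gives a second check of where the knob sits along the jaws.

```bash
python3 - <<'E'
from h import *
c=load('w4');st=r.read_state();Q=R.from_quat(st['eef_rot']);p0=st['ee_pos']
k=130/600
T=lambda x,y,dz:(Q.inv().apply(onz(c,(x+.5)*k-.5+255,(y+.5)*k-.5+190,p0[2]+dz)-p0)*1000).round(1)
for q in [(207,480),(420,480),(245,560),(385,560),(303,500),(326,500),(228,515),(403,515)]: print(q,T(*q,.026))
for q in [(315,60),(150,165),(490,165),(130,230),(500,230)]: print('rim',q,T(*q,-.0101),T(*q,-.0021))
print(proj(c,p0+Q.apply([0,0,0])),'eye',Q.inv().apply(np.array(c['eye'])-p0))
E
```

```text
(207, 480) [-11.4  19.3 -26. ]
(420, 480) [ 14.1  19.2 -26. ]
(245, 560) [ -6.9  30.5 -26. ]
(385, 560) [ 10.2  30.4 -26. ]
(303, 500) [  0.1  22.  -26. ]
(326, 500) [  2.9  22.  -26. ]
(228, 515) [ -8.9  24.1 -26. ]
(403, 515) [ 12.2  24.  -26. ]
rim (315, 60) [  1.4 -22.6  10.1] [  1.3 -24.9   2.1]
rim (150, 165) [-21.8  -7.   10.1] [-20.8 -10.1   2.1]
rim (490, 165) [26.1 -7.2 10.1] [ 24.9 -10.3   2.1]
rim (130, 230) [-24.9   2.9  10.1] [-23.8  -0.6   2.1]
rim (500, 230) [28.   2.7 10.1] [26.7 -0.9  2.1]
[np.float64(320.4978123363279), np.float64(241.92291704488332)] eye [ 0.00069467 -0.07382009 -0.16222318]
```

Both cues put the knob about (1.5, 3.6) mm from the TCP in tool x,y as seen by this camera. The jaw-centred x should be 0, so the camera is biased by about 1.5 mm. I'll servo on the relative position, getting lower so the bezel and skirt are at nearly the same depth.

```bash
python3 -m crank '[{"x":-0.0015,"y":-0.0025,"z":0.02,"ax":0,"ay":0,"az":0.003,"claw":1},{"x":-0.0015,"y":-0.0025,"z":0.045,"ax":0,"ay":0,"az":0.003,"claw":1},{"x":-0.0015,"y":-0.0025,"z":0.065,"ax":0,"ay":0,"az":0.003,"claw":1},{"x":-0.0015,"y":-0.0025,"z":0.065,"ax":0,"ay":0,"az":0.003,"claw":1},{"x":-0.0015,"y":-0.0025,"z":0.065,"ax":0,"ay":0,"az":0.003,"claw":1}]' >/dev/null
python3 -m crank '[{"x":0,"y":0,"z":0,"ax":0,"ay":0,"az":0,"claw":1},{"x":0,"y":0,"z":0,"ax":0,"ay":0,"az":0,"claw":1},{"x":0,"y":0,"z":0,"ax":0,"ay":0,"az":0,"claw":1},{"x":0,"y":0,"z":0,"ax":0,"ay":0,"az":0,"claw":1},{"x":0,"y":0,"z":0,"ax":0,"ay":0,"az":0,"claw":1}]' >/dev/null
python3 goal.py 0.553 -0.050 0.14 126.6
python3 - <<'E'
from h import *
c=snap('wrist','w5');st=r.read_state();Q=R.from_quat(st['eef_rot']);p0=st['ee_pos'];print('eye',Q.inv().apply(np.array(c['eye'])-p0).round(4))
cv2.imwrite('pics/k5.png',cv2.convertScaleAbs(cv2.resize(c['color'][180:265,255:385],(780,510),interpolation=2),alpha=1.5,beta=15))
E
```

```text
t 11.23 pos [ 0.552  -0.0526  0.1456] yaw 126.18 zaxis [ 2.e-04  2.e-04 -1.e+00] j7 2.21 ft [ 0.2 -0.  -0.7] w 0.0255
shift [0.0015 0.0023 0.0056] turn [ 0.0001 -0.     -0.0037]
eye [ 0.0011 -0.0738 -0.1624]
```

View pics/k5.png

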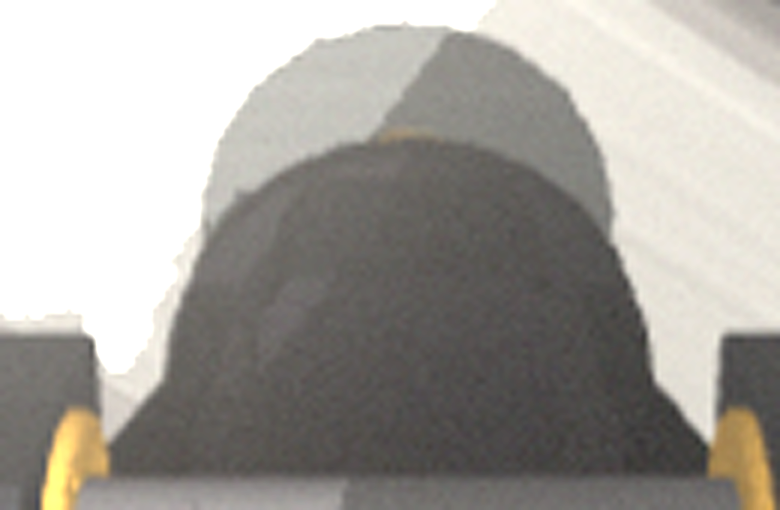

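Bezel spans 205–612 with its top at y=25; the skirt spans 170–650 with its top at y=138. Laterally they are centred; now the along-nose comparison.

```bash
python3 - <<'E'
from h import *
c=load('w5');st=r.read_state();Q=R.from_quat(st['eef_rot']);p0=st['ee_pos']
k=1/6
def T(x,y,z): return Q.inv().apply(onz(c,(x+.5)*k-.5+255,(y+.5)*k-.5+180,z)-p0)[:2]*1000
from scipy.optimize import least_squares
def fit(pts,z,Rr):
    W=np.array([T(*q,z) for q in pts]);f=least_squares(lambda x:np.hypot(*(W-x).T)-Rr,[0,0]);return f.x.round(2),f.fun.round(2)
b=[(405,25),(300,53),(235,118),(205,200),(500,45),(570,100),(600,155),(612,215)]
s=[(405,138),(330,150),(240,200),(195,280),(170,360),(500,155),(575,205),(625,280),(650,360)]
print('bezel',fit(b,.092,28));print('skirt bot',fit(s,p0[2]-.0101,26))
E
```

```text
bezel (array([1.25, 3.22]), array([ 0.15,  0.17, -0.37, -0.52,  0.18, -0.02, -0.36, -0.46]))
skirt bot (array([1.35, 3.64]), array([ 0.11,  0.16,  0.38, -0.69,  0.32,  0.08, -0.24, -0.48,  0.57]))
```

Offset is (-0.1,-0.4) mm, within the play. Lowering onto the spindle in small steps.

```bash
python3 -m crank '[{"x":0,"y":-0.0003,"z":0.004,"ax":0,"ay":0,"az":-0.002,"claw":1},{"x":0,"y":-0.0003,"z":0.008,"ax":0,"ay":0,"az":-0.002,"claw":1},{"x":0,"y":-0.0003,"z":0.012,"ax":0,"ay":0,"az":-0.002,"claw":1},{"x":0,"y":-0.0003,"z":0.015,"ax":0,"ay":0,"az":-0.002,"claw":1},{"x":0,"y":-0.0003,"z":0.017,"ax":0,"ay":0,"az":-0.002,"claw":1}]' 58
python3 goal.py 0.552 -0.0526 0.1121 126.6
```

```text
time: 11.7
ee_pos: [0.5512, -0.0527, 0.1272]
eef_rot: [0.451, 0.893, -0.0, -0.001]
ft_force: [0.2, -0.2, -1.3]
width: 0.0255
t 11.7 pos [ 0.5512 -0.0527  0.1272] yaw 126.42 zaxis [-1.6e-03  3.0e-04 -1.0e+00] j7 2.21 ft [ 0.2 -0.2 -1.3] w 0.0255
shift [-0.0004  0.0008  0.0151] turn [-0.0006 -0.0006 -0.0016]
```

No resistance with the tip 7 mm inside the bore: it has entered. Continuing.

```bash
python3 -m crank '[{"x":0,"y":0.0002,"z":0.004,"ax":0,"ay":0,"az":0,"claw":1},{"x":0,"y":0.0002,"z":0.008,"ax":0,"ay":0,"az":0,"claw":1},{"x":0,"y":0.0002,"z":0.012,"ax":0,"ay":0,"az":0,"claw":1},{"x":0,"y":0.0002,"z":0.014,"ax":0,"ay":0,"az":0,"claw":1},{"x":0,"y":0.0002,"z":0.015,"ax":0,"ay":0,"az":0,"claw":1}]'
python3 -m crank '[{"x":0,"y":0,"z":0,"ax":0,"ay":0,"az":0,"claw":1},{"x":0,"y":0,"z":0,"ax":0,"ay":0,"az":0,"claw":1},{"x":0,"y":0,"z":0,"ax":0,"ay":0,"az":0,"claw":1},{"x":0,"y":0,"z":0,"ax":0,"ay":0,"az":0,"claw":1},{"x":0,"y":0,"z":0,"ax":0,"ay":0,"az":0,"claw":1}]'
python3 goal.py 0.552 -0.0526 0.1051 126.6
```

```text
time: 12.12
ee_pos: [0.5514, -0.0526, 0.1125]
eef_rot: [0.451, 0.893, -0.0, -0.001]
ft_force: [-0.1, 0.1, -1.0]
width: 0.0258
time: 12.53
ee_pos: [0.5517, -0.0526, 0.1132]
eef_rot: [0.451, 0.893, -0.0, -0.0]
ft_force: [0.4, 0.5, -0.2]
width: 0.0258
t 12.53 pos [ 0.5517 -0.0526  0.1132] yaw 126.42 zaxis [-4.e-04  2.e-04 -1.e+00] j7 2.21 ft [ 0.4  0.5 -0.2] w 0.0258
shift [-0.0002  0.0002  0.0081] turn [-0.0001 -0.0002 -0.0016]
```

```bash
python3 -m crank '[{"x":0,"y":0,"z":0.001,"ax":0,"ay":0,"az":0,"claw":1},{"x":0,"y":0,"z":0.002,"ax":0,"ay":0,"az":0,"claw":1},{"x":0,"y":0,"z":0.003,"ax":0,"ay":0,"az":0,"claw":1},{"x":0,"y":0,"z":0.003,"ax":0,"ay":0,"az":0,"claw":1},{"x":0,"y":0,"z":0.003,"ax":0,"ay":0,"az":0,"claw":1}]'
python3 -m crank '[{"x":0,"y":0,"z":0.001,"ax":0,"ay":0,"az":0,"claw":1},{"x":0,"y":0,"z":0.002,"ax":0,"ay":0,"az":0,"claw":1},{"x":0,"y":0,"z":0.003,"ax":0,"ay":0,"az":0,"claw":1},{"x":0,"y":0,"z":0.003,"ax":0,"ay":0,"az":0,"claw":1},{"x":0,"y":0,"z":0.003,"ax":0,"ay":0,"az":0,"claw":1}]'
```

```text
time: 12.95
ee_pos: [0.5518, -0.0527, 0.1103]
eef_rot: [0.451, 0.893, 0.0, -0.0]
ft_force: [-1.4, -0.2, 5.1]
width: 0.0253
time: 13.37
ee_pos: [0.5519, -0.0526, 0.1075]
eef_rot: [0.451, 0.893, 0.0, -0.0]
ft_force: [-1.4, -0.2, 8.0]
width: 0.0253
```

The spring force is rising as it should (5.1 N, then 8.0 N). On to the bottom stop.

```bash
python3 -m crank '[{"x":0,"y":0,"z":0.001,"ax":0,"ay":0,"az":0,"claw":1},{"x":0,"y":0,"z":0.002,"ax":0,"ay":0,"az":0,"claw":1},{"x":0,"y":0,"z":0.003,"ax":0,"ay":0,"az":0,"claw":1},{"x":0,"y":0,"z":0.003,"ax":0,"ay":0,"az":0,"claw":1},{"x":0,"y":0,"z":0.003,"ax":0,"ay":0,"az":0,"claw":1}]'
python3 -m crank '[{"x":0,"y":0,"z":0.0005,"ax":0,"ay":0,"az":0,"claw":1},{"x":0,"y":0,"z":0.001,"ax":0,"ay":0,"az":0,"claw":1},{"x":0,"y":0,"z":0.001,"ax":0,"ay":0,"az":0,"claw":1},{"x":0,"y":0,"z":0.001,"ax":0,"ay":0,"az":0,"claw":1},{"x":0,"y":0,"z":0.001,"ax":0,"ay":0,"az":0,"claw":1}]'
python3 goal.py 0.552 -0.0526 0.1051 126.6
```

```text
time: 13.78
ee_pos: [0.552, -0.0527, 0.105]
eef_rot: [0.451, 0.893, 0.0, 0.0]
ft_force: [-3.3, 0.3, 10.4]
width: 0.0257
time: 14.2
ee_pos: [0.5521, -0.0526, 0.1048]
eef_rot: [0.451, 0.893, 0.0, 0.0]
ft_force: [-7.9, 0.8, 19.2]
width: 0.0256
t 14.2 pos [ 0.5521 -0.0526  0.1048] yaw 126.41 zaxis [ 7.e-04  2.e-04 -1.e+00] j7 2.21 ft [-7.9  0.8 19.2] w 0.0256
shift [ 0.0001 -0.     -0.0003] turn [ 0.0003  0.0001 -0.0016]
```

On the stop: 19 N against a 10.8 N spring, with no further travel. One last look at the fit and the bystanders.

```bash
python3 - <<'E'
from h import *
s=snap('scene','s6');w=snap('wrist','w6');print(r.read_state()['ft_force'].round(1),r.read_state()['ee_pos'].round(4))
cv2.imwrite('pics/m6.png',np.vstack([cv2.resize(s['color'][80:380],(640,300)),cv2.resize(w['color'][150:400,50:590],(640,296))]))
E
```

```text
[-7.3  0.4 18.5] [ 0.5521 -0.0526  0.1048]
```

View pics/m6.png

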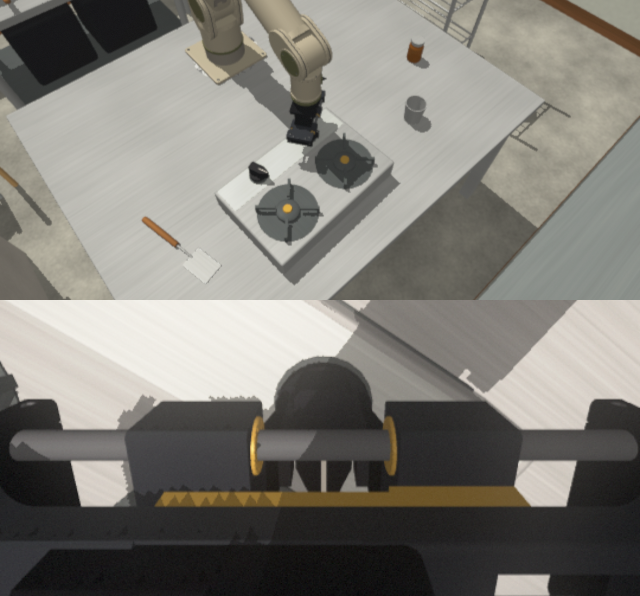

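The knob sits concentric over the bezel (wrist panel, skirt about (323,360)). The jar (415,50), beaker (415,110) and turner (180,250) are where they were in the first picture. Handing in.

```bash
python3 -c "
from bench import close_job
print(close_job())"
```

```text
the job is handed in; nothing more can be done
None
```

I picked the knob up by its wing, turned it about 65° so its flat matched the spindle's (about 36.5°), and slid it on. I then pressed it to the bottom stop and handed in at about 14.3 s, still gripping and pushing.

**Last checks:**
- **Pressed down:** the tool stopped at z = 0.1048 m, which puts the knob's underside 7 mm below its home height. Upward force rose from 5.1 N to 8.0 N to 10.4 N, in line with the spring, then to about 19 N on the hard stop.
- **Sideways load:** there was also a steady sideways force of about 7–8 N at the stop.
- **Alignment:** the tool was vertical to within 0.001 rad, and its yaw was within 0.2° of the measured flat.
- **Bystanders:** by eye in the last picture, the beaker, spice jar and turner had not moved. I did not measure this.

**What failed or disagreed:**
- **Refused moves:** my first move calls were refused whole because keys were missing; the arm did not move.
- **First jaw direction:** joint 7 reached the end of its range, so I used the half-turn grasp instead.
- **Wrist camera:** it placed the held knob about 1.4 mm off-centre across the jaws and about 3.6 mm along them. I aligned knob and bezel relative to each other in one close view, to about 0.4 mm, and the knob went on without resistance.

The hand-in gave no verdict.

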